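# Clamp a cork face onto a sanding block with a trigger clamp

### The arm

A 6-joint arm with a two-finger parallel gripper is mounted at the origin on a cart in front of the work surface, level with it; the furniture and walls round the work are solid. World frame = base frame: x ahead of the robot, y to its left, z up, the work surface at z = 0. Lengths are in mm, angles in rad, forces in N, time in s.
With the tool pointing down it reaches from about 300 to 775 mm from the base axis. Payload 14.6 kg.
Tool frame: the origin (TCP) lies between the finger pads; the fingertips stand ahead of it and the grasp point (between the pads) lies 11 mm behind it (manip.finger_overhang is the z of the fingertips in the tool frame, in mm); z points along the fingers, y is the line along which they close (so a half turn about z gives the same grasp; the last joint's range is limited). The gripper opens to 94 mm and grips with 3 to 60 N. Pads are 16 mm wide; open, the fingers measure 119 mm over their backs; the gripper's body (75 mm by 177 mm) begins 78 mm behind the grasp point.
Start: joints at [-1.271, 0.3, 1.521, -0, 1.321, -0.067], TCP at [197.239, -513.406, 213.446] pointing down, gripper open.
Joint ranges: [-3.03, 3.03], [-0.79, 2.21], [0.23, 2.52], [-1.04, 4.18], [0, 3.07], [-2.55, 2.55]. Speed limits (rad/s): [2.22, 2.22, 2.57, 3.14, 3.14, 3.14].

### API

Orientations are given as [roll, pitch, yaw] about the fixed x, y, z axes, in that order (R = Rz(yaw) Ry(pitch) Rx(roll)).
In Python, from cell import manip gives the robot as it stands.
- The arm moves only by the tool jog_arm, never from a script. Its argument "series" is a list of rows, each a list of 7 numbers: the shift along the world's x, y, z as a fraction of full scale, then the turn, a rotation vector about the world's x, y, z as a fraction of full scale, then the closure, from 0 (fully open) to 1 (shut). In form: [[dx, dy, dz, wx, wy, wz, fingers], ...]. A call has 1 to 8 rows; each row is the pose to reach, as a shift and turn from the pose commanded when the call began; what a row does not reach only later rows make up. Full scale, the value 1, is 120 mm for a shift and 90 degrees for a turn. A row lasts 1/12 s, in which the tool goes at most 41.7 mm and 7.16 degrees, less where a joint would pass 70% of its speed; a pose out of reach is approached as far as the arm can. A call with a number of a shift or a turn outside -1 to 1 is refused whole. A call with a gripper value outside its range is refused whole. The fingers move at their own pace and stop on an object; "grip_force" is the grip in N (left out, the last holds). Time passes only in rows, so rows that repeat a pose let the fingers close. It gives the time, the measured TCP pose, the force, the opening and the grip force at its end, in the units of the state.
- manip.read_state(): the state, without advancing time (a new reading comes with each control period).
- manip.camera(name): name is "side" or "top" or "wrist"; returns a dict with "frame" (384x512x3 uint8, red, green, blue), "vfov" (degrees; the focal length in pixels is half the picture's height over the tangent of half this angle, whatever the lens; pixels are square), "cx", "cy" (the principal point, pixels), "R" (3x3) and "t" (3): a world point X has camera coordinates R X + t; the wrist camera has in their place "hand_eye" (4x4, takes a point from camera to tool coordinates, whose origin is the TCP and whose axes are the flange's). Camera axes: x right, y down, z forward; pixel columns grow to the right and rows downward; lengths in mm; the calibration is good to about 2 mm. A picture is of the moment at which its call begins: read the wrist's pose just before it. There is no depth.
- manip.sign_off(): hands the job in; it is judged then, once.
The state is a dict: "clock": time; "joints": joint angles; "qd": joint speeds; "effort": joint torques, N m; "eef_pos": TCP position; "eef_rot": TCP orientation; "wrist_force": force on the tool from outside, world axes, zero at the start; "moment": the same for the moment, N m; "finger_gap": finger opening in mm; "finger_force": force on a finger pad.
Only numpy, scipy, OpenCV 4.12 (cv2) and the standard library are available. Lean on these libraries where they do the work, as an engineer would, in place of code of your own. Each camera call takes 0.05 s, during which the arm holds its last target. There are 200 camera calls.

### The job

The pine block and its cork facing lie loose between the jaws of the trigger clamp, ready to be glued up, but the glue bottle was left standing in front of the pistol grip. Stand the bottle upright on the bench at least 20 cm away from the grip, then squeeze and release the trigger as many times as it takes until the jaws hold cork and wood firmly together, and let the trigger spring right back. Close the clamp with its trigger only, without pushing the jaw or the blocks by hand, and leave the other things on the bench alone.

Things in the scene. Friction and masses are not known exactly. Their poses are not given: they have to be found in the camera images.
- clamp_stand: plywood bench stand, screwed down, 410 mm along its y, 104 deep, carrying a pistol-grip trigger clamp (one-handed bar clamp), jaws up, grip hanging down. Origin on the bench below the clamp head; x away from the robot, y along the bar to the sliding jaw, z up. Base board 18 mm thick, front edge x -46; uprights y -145..-125 and 205..225, 84 deep, 208 high; brace behind at x 42..54, up to z 98
- head_middle (a point): middle of the clamp's grey head housing: in the stand's frame (mm) x -23..23, y -52..22, z 160..208. Grip and trigger hang below it; bar (28 wide, z 178..202) runs through it. Head and blocks hide the grip from above, so the fingers must come from the robot's side with the tool leaning (about 45 degrees works: pointing along the stand's +x and down, closing along its y)
- grip_middle (a point): middle of the fixed black pistol grip at squeezing height, 72 mm above the bench; axes as the stand's. The grip is 28 mm wide in x and 30 mm deep in y (stand y -43..-13), and hangs from the housing down to 39 mm above the bench
- squeeze_point (a point): where to centre the fingers: 72 mm above the bench, midway (stand y -22) between the grip's back and the trigger's front when squeezed home. Grip and trigger together are 59 mm wide with the trigger released, 43 mm with it home. The grip does not give: with the fingers centred here the trigger does all the moving. Axes as the stand's
- trigger_front (a point): on the front (+y) face of the grey trigger, 72 mm above the bench; the trigger is 22 mm wide in x, 10 mm thick, hangs on the +y side of the grip down to 46 mm above the bench, and moves here about 16 mm toward the grip
- trigger (a joint): angle of the sprung trigger (rad): 0 released, 0.165 squeezed home on its stop; pivot 168 mm above the bench. At squeezing height its spring takes 3 to 4 N, drawing the bar along about 10 N, tightening on the blocks 15 to 25 N (it then stalls short of home, below 0.14). It springs back when let go
- sliding_bar (a joint): travel of bar and sliding jaw (m): 0 widest (115 mm between pads), grows as the jaws close; the blocks are 75 mm together, so they are gripped near 0.040. Each full squeeze draws the bar 7 to 12 mm by a pawl in its teeth; the bar's brake (10 N) keeps it there while the trigger returns. Let the trigger return fully between squeezes
- sliding_jaw: upright grey jaw that travels on the bar, with a black rubber pad 44 wide and 52 high. Origin at the centre of the pad's face, 232 mm above the bench; moves along the stand's -y when closing
- fixed_jaw: fixed jaw on the clamp head, same shape. Origin at the centre of its pad's face, at stand y 30, 232 mm above the bench
- cork_block: brown cork slab 110 x 58 x 30 mm, loose on edge across the bar beside the fixed jaw; origin at the centre of its face toward that jaw; its z points along the bar to the wood block (30 mm thick that way), y along its 110 mm length, x up
- wood_block: pine block 120 x 45 x 45 mm, loose across the bar between cork and sliding jaw; origin at the centre of its underside (202 mm above the bench); y along its 120 mm length, z up. Both blocks stick out 55 to 60 mm from the bar's middle toward the robot and balance on the 28 mm wide bar
- glue_bottle: round wood-glue bottle standing on the bench in front of the grip, where the hand must go; body 62 mm across and straight up to 85 mm, then a sloping shoulder (slippery to grip) to 126; on top a nozzle: collar 25 mm thick from 127 to 136 mm, cone to 167 mm; 0.13 to 0.25 kg; origin at the centre of its underside. From straight above, pinch the collar with the fingertips; leaning, the body
- chip_brush: bystander: flat wooden paint brush 198 mm long, 46 mm wide, 14 mm high, lying on the bench close to the stand, to the left of the bottle; origin at the centre of its underside
- marker: bystander: felt marker 132 mm long, 17 mm thick, lying on the bench at the right; origin at the centre of its underside. The bench between it and the robot, for 6 cm round x 0.41, y -0.41, is empty
- pliers: bystander: pliers 174 mm long, lying at the left; origin at the centre of the underside
- tape_measure: bystander: tape measure 100 x 43 x 77 mm, standing at the back left; origin at the centre of its underside
- red_level: bystander: torpedo level 216 x 31 x 21 mm, lying at the left; origin at the centre of its underside
- wood_block_2: bystander: flat pine offcut 150 x 60 x 18 mm, lying at the far left; origin at the centre of its underside
Things that resemble listed ones, but are neither listed nor needed, are in the scene too. What is shaped like the wood_block but black is not meant.

How it is judged (in metres and radians):
On the way, in this order (a step that is already met when the one before it is completed fails the run):
1. the glue bottle stands upright on the bench, 20 cm or more from the grip, let go (horizontal distance between glue_bottle and squeeze_point above 0.2 m and angle between glue_bottle's own z axis and vertical below 0.06 rad and height (world z) of glue_bottle between -0.006 and 0.006 m and linear speed of glue_bottle below 0.02 m/s and contact force between the fingers and glue_bottle below 0.2 N), for 0.2 s.
2. the trigger is squeezed, half its way or more (value of joint trigger above 0.08 rad), for 0.05 s.
3. the jaws press cork and wood together and the trigger has been released (contact force between fixed_jaw and cork_block above 3 N and contact force between each of cork_block, sliding_jaw and wood_block above 3 N and angle between the z axis of cork_block and the y axis of clamp_stand, either way round below 0.08 rad and angle between the y axis of wood_block and the x axis of clamp_stand, either way round below 0.08 rad and angle between wood_block's own z axis and vertical below 0.08 rad and value of joint trigger below 0.02 rad), for 0.2 s.
At the end, for the whole second after the job is handed in: the bottle stands upright (0.06 rad) and still on the bench, its axis 20 cm or more from the squeeze point; fixed jaw on cork, cork on wood and wood on sliding jaw each press with over 3 N; blocks square in the jaws (0.08 rad) and still; trigger back within 0.02 rad of released (all of step 3 and horizontal distance between glue_bottle and squeeze_point above 0.2 m and angle between glue_bottle's own z axis and vertical below 0.06 rad and height (world z) of glue_bottle between -0.006 and 0.006 m and linear speed of glue_bottle below 0.02 m/s and velocity of joint sliding_bar below 0.003 m/s and linear speed of each of wood_block, cork_block below 0.01 m/s); the robot touches nothing.
It fails at once if the jaw or a block is pushed by the robot itself (contact force between any of the fingers, the arm and sliding_jaw above 3 N or contact force between any of the fingers, the arm and cork_block above 3 N or contact force between any of the fingers, the arm and wood_block above 3 N).
It fails at once if the glue bottle is knocked over (angle between glue_bottle's own z axis and vertical above 0.7 rad).
It fails at once if a block falls from the clamp (height (world z) of cork_block below 0.18 m or height (world z) of wood_block below 0.15 m).
It fails at once if a bystander is moved by more than 3 cm (distance of any of chip_brush, marker, pliers, tape_measure, red_level, wood_block_2 from where it was at the start of the episode above 0.03 m).
It also fails if it takes over 64 s, if anything falls off the work surface, if the arm or the gripper's body presses on something with over 40 N, if the wrist force passes 120 N, or if a joint passes its speed limit or range.

## Working session

There is one attempt and no reset: what is moved stays moved. The work goes in short steps, Python scripts to look and compute and a tool call to move; the robot and the scene stay as the last step left them, time stands still between calls to the robot, and variables do not carry over. Pictures are saved under pics/ and viewed, at most 10 in all, crops included, and the job is handed in when it is done.

Besides the shell and the picture viewer there is one more tool, called after "Request:" as name(argument=value, ...), one argument or row to a line, values as JSON. jog_arm: Moves the arm, as the interface text tells. Its arguments: {"type":"object","properties":{"series":{"type":"array"},"grip_force":{"type":"number"}},"required":["series"]}

```bash
mkdir -p pics
cat > h.py <<'E'
import numpy as np, cv2
from cell import manip
def snap(n,f):
    c=manip.camera(n); cv2.imwrite(f,cv2.cvtColor(c['frame'],cv2.COLOR_RGB2BGR)); np.save(f+'.npy',{k:v for k,v in c.items() if k!='frame'},allow_pickle=True); return c
def ray(f,u,v):
    c=np.load(f+'.npy',allow_pickle=True).item(); F=192/np.tan(np.radians(c['vfov'])/2)
    R=np.array(c['R']);t=np.array(c['t']); d=R.T@np.array([(u-c['cx'])/F,(v-c['cy'])/F,1]); return -R.T@t,d
def atz(f,u,v,z):
    o,d=ray(f,u,v); return o+d*(z-o[2])/d[2]
def tri(f,p,g,q):
    o,d=ray(f,*p);o2,d2=ray(g,*q); s=np.linalg.lstsq(np.c_[d,-d2],o2-o,rcond=None)[0]
    a,b=o+d*s[0],o2+d2*s[1]; return (a+b)/2,np.linalg.norm(a-b)
def proj(f,X):
    c=np.load(f+'.npy',allow_pickle=True).item(); F=192/np.tan(np.radians(c['vfov'])/2)
    p=np.array(c['R'])@X+c['t']; return np.array([c['cx']+F*p[0]/p[2],c['cy']+F*p[1]/p[2]])
E
python3 - <<'E'
from h import *
ims=[]
for n in('side','top'):
    c=snap(n,f'pics/{n}0.png'); print(n,c['vfov'],c['cx'],c['cy'],-np.array(c['R']).T@c['t'],np.array(c['R'])[2], [k for k in c])
s=manip.read_state();print(s, manip.finger_overhang)
E
```

```text
side 48.9850599134891 265.3974214882362 190.9182822360429 [ -81.98925751 -904.61765134 1127.46588469] [ 0.42886298  0.63925636 -0.63830075] ['frame', 'vfov', 'cx', 'cy', 'R', 't']
top 53.73328486275528 249.5675462024427 195.57125329225764 [ 305.79976966   28.15890824 1461.74988587] [ 0.18732517  0.02314293 -0.9820253 ] ['frame', 'vfov', 'cx', 'cy', 'R', 't']
{'clock': 0.1, 'joints': array([-1.27059641e+00,  3.00375192e-01,  1.52146775e+00, -2.81971091e-06,
        1.32068317e+00, -6.65999270e-02]), 'qd': array([ 0.00071419, -0.00259265, -0.00070414, -0.00063369,  0.00087662,
       -0.0006496 ]), 'effort': array([ 2.38157329e-03, -5.32648766e+01, -3.53286052e+01,  7.09847594e-02,
        2.34990148e-02, -4.96891846e-05]), 'eef_pos': array([ 197.18325401, -513.22177797,  212.98687307]), 'eef_rot': array([-3.14066108e+00, -5.93973701e-05,  3.66800515e-01]), 'wrist_force': array([ 0.25191673, -0.16236448, -0.8700912 ]), 'moment': array([-0.00899777, -0.04644065, -0.013443  ]), 'finger_force': 0.0, 'finger_gap': 93.59985643077685} 8.0
```

View pics/side0.png

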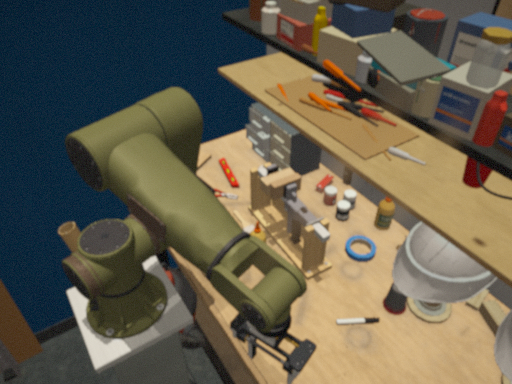

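View pics/top0.png

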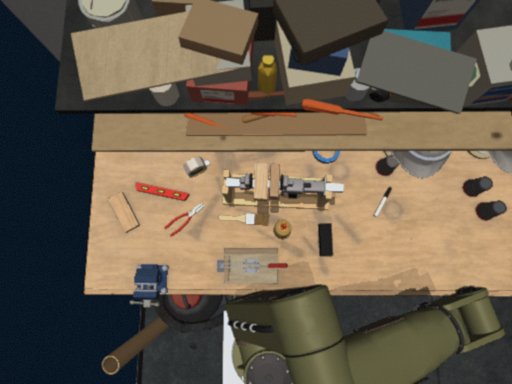

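The side view shows the clamp near (290,215), with the bottle's orange nozzle near (257,229). The top view shows the stand at (225–345, 165–210) and the bottle at (283,228). Enlarging both.

Run:
```python
from h import *
a=cv2.imread('pics/top0.png')[150:280,205:355]; b=cv2.imread('pics/side0.png')[155:285,185:345]
cv2.imwrite('pics/topc.png',cv2.resize(a,None,fx=4.6,fy=4.6,interpolation=cv2.INTER_CUBIC))
cv2.imwrite('pics/sidec.png',cv2.resize(b,None,fx=4.6,fy=4.6,interpolation=cv2.INTER_CUBIC))
```

```text
(no output)
```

View pics/topc.png

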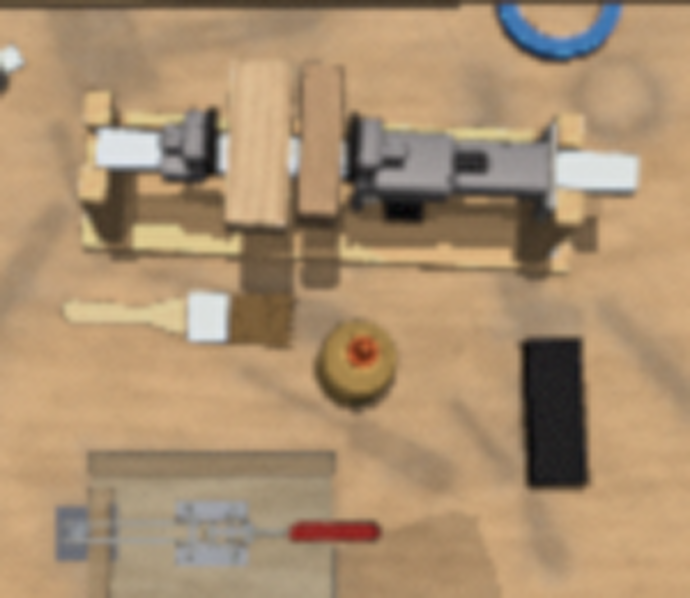

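View pics/sidec.png

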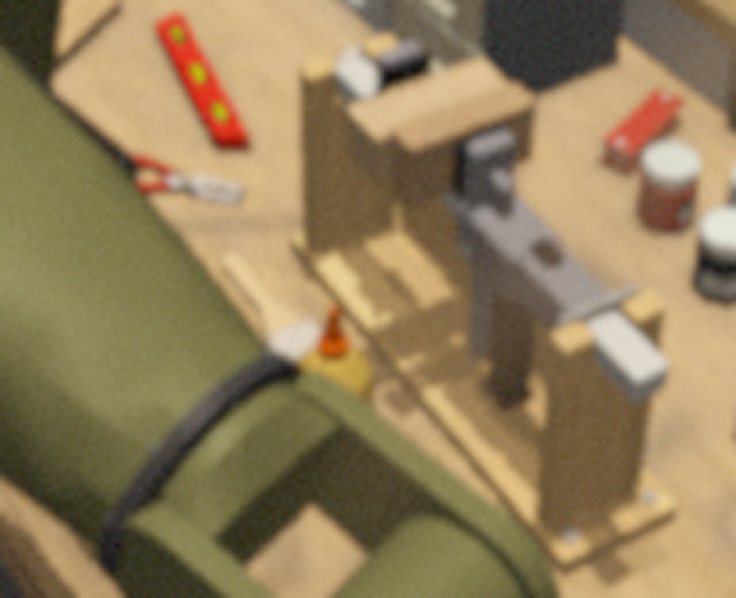

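The crops show the bottle nozzle tip at (362,350) in the top crop and (335,308) in the side crop. Base and upright corners are clear in both, so I can fit the stand pose.

```bash
cat >> h.py <<'E'
T=lambda u,v:(205+u/4.6-.4,150+v/4.6-.4); S=lambda u,v:(185+u/4.6-.4,155+v/4.6-.4)
T0='pics/top0.png';S0='pics/side0.png'
E
python3 - <<'E'
from h import *
from scipy.optimize import least_squares
C=[(T0,T(82,248),(-46,245,18)),(T0,T(568,270),(-46,-165,18)),(T0,T(585,222),(-42,-145,208)),(T0,T(583,115),(42,-145,208)),(T0,T(558,115),(42,-125,208)),(T0,T(85,93),(42,225,208)),(T0,T(111,93),(42,205,208)),
(S0,S(566,555),(-46,-165,18)),(S0,S(675,508),(58,-165,18)),(S0,S(293,240),(-46,245,18)),(S0,S(660,300),(42,-145,208))]
def W(p,P):
    c,s=np.cos(p[2]),np.sin(p[2]); return np.array([p[0]+c*P[0]-s*P[1],p[1]+s*P[0]+c*P[1],P[2]])
f=lambda p:np.concatenate([proj(i,W(p,P))-np.array(q) for i,q,P in C])
r=least_squares(f,[500,-50,0],loss='soft_l1',x_scale=[100,100,.1]); print(r.x.round(3));print(r.fun.reshape(-1,2).round(1))
print('squeeze',W(r.x,(0,-22,72)),'front edge R',W(r.x,(-46,-165,0)))
print('nozzle',tri(T0,T(362,350),S0,S(335,308)),'collar/cone bottom',tri(T0,T(360,352),S0,S(334,345)))
print('body z85',atz(T0,*T(356,365),85),'z60',atz(T0,*T(356,365),60))
for n,u,v,z in [('brush R',293,320,14),('brush back',230,292,14),('brush front',240,347,14),('black R front',587,487,40),('black L',522,340,40),('wood front L',228,222,247),('wood front R',283,227,247),('cork fr R',340,218,260),('box top',335,452,20),('red handle',380,532,30)]: print(n,atz(T0,*T(u,v),z).round())
E
```

```text
[ 5.8400e+02 -7.4741e+01 -4.3000e-02]
[[-1.3  0.3]
 [-0.4  0.1]
 [ 0.1  0.4]
 [ 0.7 -0.7]
 [ 0.2 -1. ]
 [ 0.1 -0.3]
 [ 0.3 -0.1]
 [-1.3  1.1]
 [-0.1 -1.1]
 [-2.2 -1. ]
 [ 1.4  2. ]]
squeeze [583.04363168 -96.72016115  72.        ] front edge R [ 530.87355786 -237.58635084    0.        ]
nozzle (array([450.87445694, -58.53130531, 167.1354577 ]), np.float64(6.651390456522885)) collar/cone bottom (array([451.74045086, -58.62528302, 130.11850129]), np.float64(2.997611048064772))
body z85 [444.98013212 -57.6181762   85.        ] z60 [447.50746777 -59.17577728  60.        ]
brush R [490. -10.  14.]
brush back [513.  43.  14.]
brush front [467.  34.  14.]
black R front [ 352. -244.   40.]
black L [ 470. -196.   40.]
wood front L [530.  42. 247.]
wood front R [526.   3. 247.]
cork fr R [530. -37. 260.]
box top [380. -44.  20.]
red handle [316. -79.  30.]
```

Stand origin is about (584,-75) with yaw -0.043, and the bottle is at about (451,-59). Starting to move over the bottle.

Request:
jog_arm(
  series=[
    [0.5, 1, 0.25, 0, 0, -0.2335, 0],
    [0.5, 1, 0.25, 0, 0, -0.2335, 0],
    [0.5, 1, 0.25, 0, 0, -0.2335, 0],
    [0.5, 1, 0.25, 0, 0, -0.2335, 0],
    [0.5, 1, 0.25, 0, 0, -0.2335, 0],
  ],
)

```text
clock: 0.52
eef_pos: [258.4, -391.7, 244.4]
eef_rot: [3.14, -0.001, 0.004]
wrist_force: [-0.2, -0.8, -0.2]
finger_gap: 93.9
finger_force: 0.0
```

Request:
jog_arm(
  series=[
    [0.6, 1, 0, 0, 0, 0, 0],
    [0.6, 1, 0, 0, 0, 0, 0],
    [0.6, 1, 0, 0, 0, 0, 0],
    [0.6, 1, 0, 0, 0, 0, 0],
    [0.6, 1, 0, 0, 0, 0, 0],
  ],
)

```text
clock: 0.93
eef_pos: [330.3, -272.1, 243.2]
eef_rot: [-3.141, 0.0, 0.005]
wrist_force: [-0.1, 0.1, 0.5]
finger_gap: 93.9
finger_force: 0.0
```

Request:
jog_arm(
  series=[
    [0.6, 1, 0, 0, 0, 0, 0],
    [0.6, 1, 0, 0, 0, 0, 0],
    [0.6, 1, 0, 0, 0, 0, 0],
    [0.6, 1, 0, 0, 0, 0, 0],
    [0.6, 1, 0, 0, 0, 0, 0],
  ],
)

```text
clock: 1.35
eef_pos: [402.3, -152.6, 243.0]
eef_rot: [-3.141, 0.001, 0.004]
wrist_force: [-0.8, 0.1, -0.9]
finger_gap: 93.8
finger_force: 0.0
```

```bash
cat >> h.py <<'E'
from scipy.spatial.transform import Rotation as Ro
def wsnap(f):
    s=manip.read_state(); c=manip.camera('wrist'); cv2.imwrite(f,cv2.cvtColor(c['frame'],cv2.COLOR_RGB2BGR))
    H=np.eye(4);H[:3,:3]=Ro.from_euler('xyz',s['eef_rot']).as_matrix();H[:3,3]=s['eef_pos']
    M=np.linalg.inv(H@np.array(c['hand_eye'])); np.save(f+'.npy',{'vfov':c['vfov'],'cx':c['cx'],'cy':c['cy'],'R':M[:3,:3],'t':M[:3,3]},allow_pickle=True); return c
E
python3 - <<'E'
from h import *
wsnap('pics/w1.png')
print(proj('pics/w1.png',np.array([451,-59,167])),ray('pics/w1.png',256,192))
E
```

```text
[131.87785385 140.20443859] (array([ 475.57279918, -152.12925872,  414.98762677]), array([-0.24918501,  0.00410155, -0.9684732 ]))
```

View pics/w1.png

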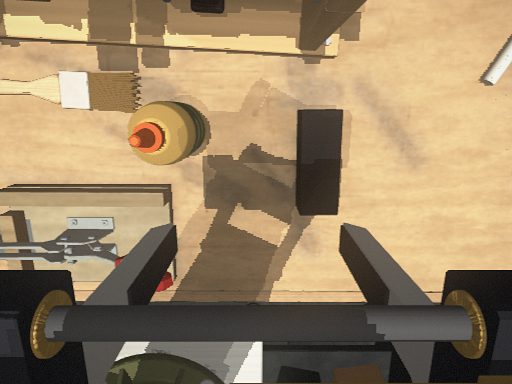

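Wrist view: nozzle tip at (131,139) and collar centre near (148,137), matching the prediction. The stand base's front right corner is at about (337,56), and the black grip's bottom is at (207,6).

Run:
```python
from h import *
w='pics/w1.png'
print(tri(T0,T(362,350),w,(130,139)), tri(S0,S(335,308),w,(130,139)))
print('tip',atz(w,130,139,167),'collar',atz(w,149,137,134),'body',atz(w,164,133,85))
print('pred corner',proj(w,np.array([530.87,-237.59,18])),proj(w,np.array([530.87,-237.59,0])))
c,s=np.cos(-.043),np.sin(-.043)
for p in[(-14,-43,39),(-14,-13,39)]: print(proj(w,np.array([584+c*p[0]-s*p[1],-74.7+s*p[0]+c*p[1],p[2]])))
print(atz(w,337,56,18),atz(w,0,39,18),atz(w,192,12,39),atz(w,222,13,39))
```

```text
(array([449.91557034, -56.70176352, 162.42359062]), np.float64(3.393383228218646)) (array([452.81583052, -59.42135844, 168.52101795]), np.float64(2.6246660742211785))
tip [451.87883532 -57.69135804 167.        ] collar [450.45578533 -61.18822812 134.        ] body [450.02290875 -60.34134138  85.        ]
pred corner [334.56938849  55.57463522] [331.11650956  57.86215481]
[223.87587507  12.93996842]
[194.56472547  11.40183204]
[ 530.43986148 -240.32908396   18.        ] [546.24476461 132.0461024   18.        ] [568.88840304 -84.4356219   39.        ] [ 568.10015857 -115.13489507   39.        ]
```

Request:
jog_arm(
  series=[
    [0.408, 0.775, 0, 0, 0, 0, 0],
    [0.408, 0.775, 0, 0, 0, 0, 0],
    [0.408, 0.775, 0, 0, 0, 0, 0],
    [0.408, 0.775, 0, 0, 0, 0, 0],
    [0.408, 0.775, -0.3, 0, 0, 0, 0],
    [0.408, 0.775, -0.6, 0, 0, 0, 0],
    [0.408, 0.775, -0.895, 0, 0, 0, 0],
    [0.408, 0.775, -0.895, 0, 0, 0, 0],
  ],
)

```text
clock: 2.07
eef_pos: [447.0, -62.0, 130.5]
eef_rot: [-3.14, 0.009, -0.001]
wrist_force: [-0.3, 0.3, -0.7]
finger_gap: 94.5
finger_force: 0.0
```

Run:
```python
from h import *
wsnap('pics/w2.png')
for z in(135,167):print(proj('pics/w2.png',np.array([451,-60,z])))
```

```text
[254.30505133 238.91524266]
[253.50180743 267.06651643]
```

View pics/w2.png

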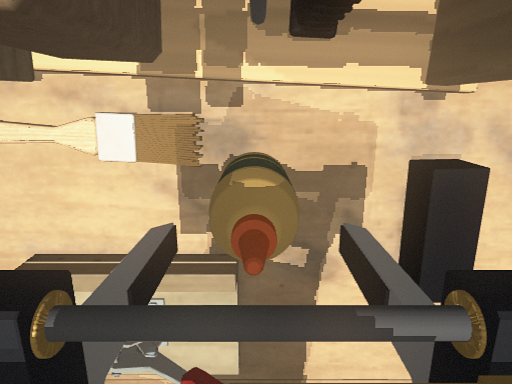

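Nozzle tip at (254,268), centred between the fingers. Closing.

Request:
jog_arm(
  series=[
    [0, 0, 0, 0, 0, 0, 0.2],
    [0, 0, 0, 0, 0, 0, 0.6],
    [0, 0, 0, 0, 0, 0, 1],
    [0, 0, 0, 0, 0, 0, 1],
    [0, 0, 0, 0, 0, 0, 1],
    [0, 0, 0, 0, 0, 0, 1],
    [0, 0, 0, 0, 0, 0, 1],
    [0, 0, 0, 0, 0, 0, 1],
  ],
  grip_force=25,
)

```text
clock: 2.78
eef_pos: [450.2, -60.3, 136.2]
eef_rot: [3.142, -0.0, 0.0]
wrist_force: [0.0, 0.1, 0.2]
finger_gap: 44.0
finger_force: 0.0
```

Request:
jog_arm(
  series=[
    [0, 0, 0, 0, 0, 0, 1],
    [0, 0, 0, 0, 0, 0, 1],
    [0, 0, 0, 0, 0, 0, 1],
    [0, 0, 0, 0, 0, 0, 1],
    [0, 0, 0, 0, 0, 0, 1],
    [0, 0, 0, 0, 0, 0, 1],
  ],
)

```text
clock: 3.28
eef_pos: [450.2, -60.4, 136.0]
eef_rot: [-3.142, 0.0, -0.0]
wrist_force: [-0.2, 0.9, -0.6]
finger_gap: 23.3
finger_force: 24.9
```

Request:
jog_arm(
  series=[
    [0, 0, 0.2, 0, 0, 0, 1],
    [0, 0, 0.4, 0, 0, 0, 1],
    [0, 0, 0.7, 0, 0, 0, 1],
    [0, 0, 0.7, 0, 0, 0, 1],
    [-0.1, -0.2, 0.7, 0, 0, 0, 1],
    [-0.1, -0.4, 0.7, 0, 0, 0, 1],
    [-0.1, -0.6, 0.7, 0, 0, 0, 1],
    [-0.1, -0.8, 0.7, 0, 0, 0, 1],
  ],
)

```text
clock: 3.95
eef_pos: [437.9, -157.4, 219.8]
eef_rot: [3.142, -0.0, 0.0]
wrist_force: [-0.1, 0.6, -1.5]
finger_gap: 23.5
finger_force: 24.9
```

Request:
jog_arm(
  series=[
    [-0.1, -0.2, 0, 0, 0, 0, 1],
    [-0.1, -0.4, 0, 0, 0, 0, 1],
    [-0.1, -0.6, 0, 0, 0, 0, 1],
    [-0.1, -0.8, 0, 0, 0, 0, 1],
    [-0.1, -1, 0, 0, 0, 0, 1],
    [-0.1, -1, 0, 0, 0, 0, 1],
  ],
)

```text
clock: 4.45
eef_pos: [425.7, -279.4, 219.3]
eef_rot: [3.141, 0.001, -0.002]
wrist_force: [0.2, 0.3, -1.5]
finger_gap: 23.1
finger_force: 24.9
```

Request:
jog_arm(
  series=[
    [-0.13, -0.2, 0, 0, 0, 0, 1],
    [-0.13, -0.4, 0, 0, 0, 0, 1],
    [-0.13, -0.6, 0, 0, 0, 0, 1],
    [-0.13, -0.8, 0, 0, 0, 0, 1],
    [-0.13, -0.95, 0, 0, 0, 0, 1],
    [-0.13, -1, 0, 0, 0, 0, 1],
    [-0.13, -1, 0, 0, 0, 0, 1],
    [-0.13, -1, 0, 0, 0, 0, 1],
  ],
)

```text
clock: 5.12
eef_pos: [410.6, -395.6, 219.7]
eef_rot: [-3.141, 0.0, 0.0]
wrist_force: [0.2, 0.1, -2.0]
finger_gap: 23.4
finger_force: 24.9
```

Request:
jog_arm(
  series=[
    [0, -0.11, -0.2, 0, 0, 0, 1],
    [0, -0.11, -0.4, 0, 0, 0, 1],
    [0, -0.11, -0.55, 0, 0, 0, 1],
    [0, -0.11, -0.63, 0, 0, 0, 1],
    [0, -0.11, -0.67, 0, 0, 0, 1],
    [0, -0.11, -0.69, 0, 0, 0, 1],
    [0, -0.11, -0.695, 0, 0, 0, 1],
    [0, -0.11, -0.7, 0, 0, 0, 1],
  ],
)

```text
clock: 5.78
eef_pos: [411.0, -409.7, 137.1]
eef_rot: [3.14, -0.001, 0.0]
wrist_force: [-0.9, -0.4, -1.4]
finger_gap: 23.2
finger_force: 24.9
```

Request:
jog_arm(
  series=[
    [0, 0, 0, 0, 0, 0, 1],
    [0, 0, 0, 0, 0, 0, 1],
    [0, 0, -0.003, 0, 0, 0, 1],
    [0, 0, -0.003, 0, 0, 0, 1],
  ],
)

```text
clock: 6.12
eef_pos: [410.7, -409.7, 136.1]
eef_rot: [3.141, -0.0, 0.0]
wrist_force: [1.0, -0.5, 0.5]
finger_gap: 23.3
finger_force: 24.9
```

Request:
jog_arm(
  series=[
    [0, 0, 0, 0, 0, 0, 0.6],
    [0, 0, 0, 0, 0, 0, 0.2],
    [0, 0, 0, 0, 0, 0, 0],
    [0, 0, 0, 0, 0, 0, 0],
    [0, 0, 0, 0, 0, 0, 0],
    [0, 0, 0.2, 0, 0, 0, 0],
    [0, 0, 0.5, 0, 0, 0, 0],
    [0, 0, 0.7, 0, 0, 0, 0],
  ],
)

```text
clock: 6.78
eef_pos: [410.8, -409.8, 222.2]
eef_rot: [3.141, -0.001, 0.0]
wrist_force: [0.6, -0.3, 0.8]
finger_gap: 73.0
finger_force: 0.0
```

Run:
```python
from h import *
w='pics/w3.png';wsnap(w); snap('side','pics/side1.png')
s=manip.read_state();print(s['eef_pos'],s['wrist_force'])
for z in(0,85,134,167):print(proj(w,np.array([410.5,-410,z])))
a=cv2.imread(w);b=cv2.imread('pics/side1.png')[200:384,220:420]
b=cv2.resize(b,(417,384)); cv2.imwrite('pics/w3b.png',cv2.resize(np.hstack([a,b]),(800,331)))
```

```text
[ 411.55906244 -410.64584089  224.14053359] [-0.3606102  -0.78712756 -0.61551276]
[257.78993103 169.82620447]
[257.92856834 186.08453938]
[258.04682424 199.95269726]
[258.15297471 212.40122099]
```

View pics/w3b.png

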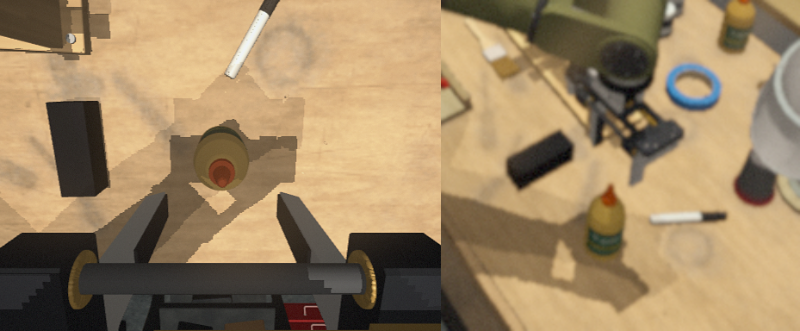

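Right panel and wrist view both show the bottle standing upright at about (410,-410), with collar at (222,172) in the picture. Next I work out the leaning approach.

Run:
```python
from h import *
s=manip.read_state(); R=Ro.from_euler('xyz',s['eef_rot']); psi=-.043
Rt=Ro.from_euler('z',psi)*Ro.from_euler('y',-50,degrees=True)*Ro.from_euler('x',np.pi)
print('rotvec frac',(Rt*R.inv()).as_rotvec()/(np.pi/2), 'tool z',Rt.as_matrix()[:,2],'y',Rt.as_matrix()[:,1])
z=Rt.as_matrix()[:,2]; sp=np.array([583,-97,72.]); tcp=sp+11*z; print('tcp squeeze',tcp); p0=tcp-140*z; print('p0',p0,'now',s['eef_pos'],(p0-s['eef_pos'])/120, 'joints',s['joints'].round(2))
```

```text
rotvec frac [-0.00874234 -0.55254799 -0.02418987] tool z [ 0.76533634 -0.03292976 -0.64278761] y [-4.29867501e-02 -9.99075642e-01  7.97972799e-17]
tcp squeeze [591.41869979 -97.36222737  64.92933629]
p0 [484.2716116  -92.75206083 154.91960165] now [ 411.55906244 -410.64584089  224.14053359] [ 0.60593791  2.64911483 -0.5768411 ] joints [-0.85  0.36  1.42  0.    1.36  0.72]
```

Request:
jog_arm(
  series=[
    [0, 0.3, 0, -0.009, -0.553, -0.024, 0],
    [0, 0.6, 0, -0.009, -0.553, -0.024, 0],
    [0, 0.9, 0, -0.009, -0.553, -0.024, 0],
    [0, 0.9, 0, -0.009, -0.553, -0.024, 0],
    [0, 0.9, 0, -0.009, -0.553, -0.024, 0],
    [0, 0.9, 0, -0.009, -0.553, -0.024, 0],
    [0, 0.9, 0, -0.009, -0.553, -0.024, 0],
    [0, 0.9, 0, -0.009, -0.553, -0.024, 0],
  ],
)

```text
clock: 7.55
eef_pos: [409.3, -301.2, 217.8]
eef_rot: [-3.134, -0.873, -0.048]
wrist_force: [-0.4, 0.6, -0.7]
finger_gap: 94.0
finger_force: 0.0
```

Request:
jog_arm(
  series=[
    [0.3, 0.3, 0, 0, 0, 0, 0],
    [0.3, 0.6, 0, 0, 0, 0, 0],
    [0.3, 0.9, 0, 0, 0, 0, 0],
    [0.3, 0.9, 0, 0, 0, 0, 0],
  ],
)

```text
clock: 7.88
eef_pos: [445.9, -188.7, 218.3]
eef_rot: [-3.135, -0.867, -0.041]
wrist_force: [0.6, -0.0, 0.4]
finger_gap: 93.8
finger_force: 0.0
```

Request:
jog_arm(
  series=[
    [0.3, 0.3, -0.2, 0, 0, 0, 0],
    [0.3, 0.6, -0.4, 0, 0, 0, 0],
    [0.3, 0.85, -0.57, 0, 0, 0, 0],
    [0.3, 0.85, -0.57, 0, 0, 0, 0],
    [0.3, 0.85, -0.57, 0, 0, 0, 0],
    [0.3, 0.85, -0.57, 0, 0, 0, 0],
  ],
)

```text
clock: 8.38
eef_pos: [482.5, -91.3, 150.9]
eef_rot: [-3.137, -0.868, -0.041]
wrist_force: [0.2, -0.5, -0.1]
finger_gap: 94.0
finger_force: 0.0
```

Run:
```python
from h import *
w='pics/w4.png';wsnap(w)
s=manip.read_state();print(s['eef_pos'],s['eef_rot'],s['wrist_force'],s['joints'].round(2))
c,q=np.cos(-.043),np.sin(-.043)
for p in[(-14,-43,39),(-14,-13,39),(-14,-43,72),(-14,-13,72),(-11,6,72),(-11,16,72),(-11,6,46),(-11,16,46),(-46,-165,18),(-46,245,18)]: print(p,proj(w,np.array([584+c*p[0]-q*p[1],-74.7+q*p[0]+c*p[1],p[2]])).round(1))
```

```text
[482.79674477 -92.11948958 151.59064056] [-3.13736701 -0.86882077 -0.04209631] [ 0.22580836  0.00856956 -0.07631072] [-0.42 -0.04  2.33  1.49  0.29 -0.16]
(-14, -43, 39) [281.1 215.2]
(-14, -13, 39) [250.6 215.1]
(-14, -43, 72) [283.2 196.2]
(-14, -13, 72) [249.9 196. ]
(-11, 6, 72) [229.  193.3]
(-11, 16, 72) [218.  193.2]
(-11, 6, 46) [231.  208.6]
(-11, 16, 46) [220.7 208.6]
(-46, -165, 18) [405.9 254.8]
(-46, 245, 18) [-11.6 253.1]
```

View pics/w4.png

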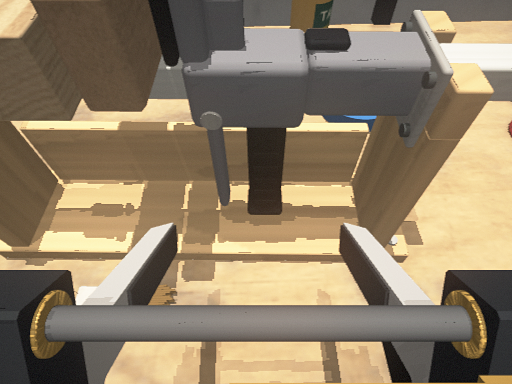

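Wrist view: grip bottom spans (249–282, 214) and the trigger (215–229, 193–206), within 1–2 px of the prediction. Nothing blocks the fingers, so I approach with a small +y offset for trigger clearance.

Request:
jog_arm(
  series=[
    [0.15, 0.02, -0.12, 0, 0, 0, 0],
    [0.3, 0.03, -0.24, 0, 0, 0, 0],
    [0.45, 0.03, -0.36, 0, 0, 0, 0],
    [0.6, 0.03, -0.48, 0, 0, 0, 0],
    [0.7, 0.03, -0.56, 0, 0, 0, 0],
    [0.8, 0.03, -0.64, 0, 0, 0, 0],
    [0.905, 0.03, -0.722, 0, 0, 0, 0],
    [0.905, 0.03, -0.722, 0, 0, 0, 0],
  ],
)

```text
clock: 9.1
eef_pos: [592.6, -89.6, 64.1]
eef_rot: [-3.137, -0.869, -0.044]
wrist_force: [-0.1, -0.5, -1.0]
finger_gap: 93.8
finger_force: 0.0
```

Request:
jog_arm(
  series=[
    [0, 0, 0, 0, 0, 0, 0],
    [0, -0.03, 0, 0, 0, 0, 0],
    [0, -0.06, 0, 0, 0, 0, 0],
    [0, -0.067, 0, 0, 0, 0, 0],
    [0, -0.067, 0, 0, 0, 0, 0],
  ],
)

```text
clock: 9.52
eef_pos: [591.1, -96.7, 65.3]
eef_rot: [-3.137, -0.87, -0.043]
wrist_force: [-0.2, -0.1, 0.1]
finger_gap: 94.1
finger_force: 0.0
```

Run:
```python
from h import *
w='pics/w5.png';wsnap(w)
s=manip.read_state();print(s['eef_pos'],s['eef_rot'],s['wrist_force'],s['joints'].round(2))
```

```text
[591.13406309 -96.46190536  65.19977741] [-3.13735645 -0.86946594 -0.04267584] [ 0.18976781 -0.91573367  0.16681419] [-0.32  0.38  2.1   2.31  0.29 -0.93]
```

View pics/w5.png

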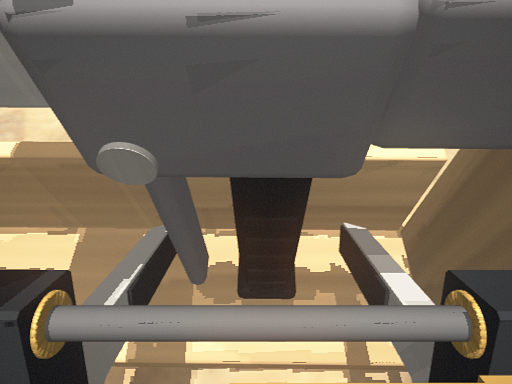

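Trigger at (185,260) and grip at (268,270) sit between the fingers, clear on both sides. First squeeze.

Request:
jog_arm(
  series=[
    [0, 0, 0, 0, 0, 0, 1],
    [0, 0, 0, 0, 0, 0, 1],
    [0, 0, 0, 0, 0, 0, 1],
    [0, 0, 0, 0, 0, 0, 1],
    [0, 0, 0, 0, 0, 0, 1],
    [0, 0, 0, 0, 0, 0, 1],
    [0, 0, 0, 0, 0, 0, 1],
    [0, 0, 0, 0, 0, 0, 1],
  ],
  grip_force=30,
)

```text
clock: 10.23
eef_pos: [591.2, -94.3, 64.5]
eef_rot: [-3.136, -0.869, -0.039]
wrist_force: [0.2, 11.9, 0.1]
finger_gap: 44.7
finger_force: 29.6
```

Request:
jog_arm(
  series=[
    [0, 0, 0, 0, 0, 0, 1],
    [0, 0, 0, 0, 0, 0, 1],
    [0, 0, 0, 0, 0, 0, 1],
  ],
)

```text
clock: 10.48
eef_pos: [591.2, -94.3, 64.5]
eef_rot: [-3.137, -0.869, -0.039]
wrist_force: [0.3, 15.0, -0.0]
finger_gap: 44.5
finger_force: 29.5
```

Request:
jog_arm(
  series=[
    [0, 0, 0, 0, 0, 0, 0],
    [0, 0, 0, 0, 0, 0, 0],
    [0, 0, 0, 0, 0, 0, 0],
    [0, 0, 0, 0, 0, 0, 0],
    [0, 0, 0, 0, 0, 0, 0],
    [0, 0, 0, 0, 0, 0, 0],
    [0, 0, 0, 0, 0, 0, 0],
    [0, 0, 0, 0, 0, 0, 0],
  ],
)

```text
clock: 11.15
eef_pos: [591.3, -96.4, 64.8]
eef_rot: [-3.137, -0.869, -0.043]
wrist_force: [-0.2, 0.0, 0.4]
finger_gap: 92.8
finger_force: 0.0
```

Run:
```python
from h import *
c=snap('top','pics/top1.png'); s=manip.read_state();print(s['eef_pos'],s['wrist_force'],s['finger_gap'])
a=[cv2.imread(p)[155:215,210:350] for p in('pics/top0.png','pics/top1.png')]
cv2.imwrite('pics/cmp1.png',cv2.resize(np.vstack(a),None,fx=4.5,fy=4.5,interpolation=cv2.INTER_CUBIC))
```

```text
[591.26480008 -96.32008496  64.7734833 ] [-0.17962958  0.53952713 -0.07722799] 93.40505238078943
```

View pics/cmp1.png

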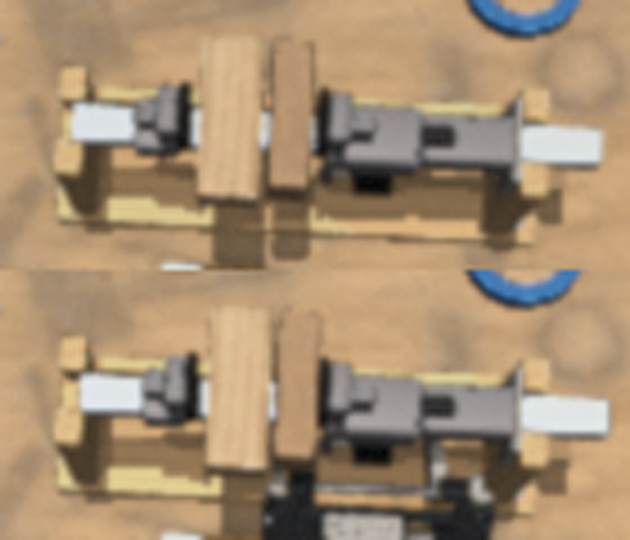

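Top comparison: the jaw moved from x≈187 to 197 (about 8–9 mm), the blocks are still square, and the cork is next to the fixed jaw. Continuing the squeezes.

Request:
jog_arm(
  series=[
    [0, 0, 0, 0, 0, 0, 1],
    [0, 0, 0, 0, 0, 0, 1],
    [0, 0, 0, 0, 0, 0, 1],
    [0, 0, 0, 0, 0, 0, 1],
    [0, 0, 0, 0, 0, 0, 1],
    [0, 0, 0, 0, 0, 0, 1],
    [0, 0, 0, 0, 0, 0, 1],
    [0, 0, 0, 0, 0, 0, 1],
  ],
  grip_force=35,
)

```text
clock: 11.87
eef_pos: [591.2, -94.3, 64.5]
eef_rot: [-3.136, -0.869, -0.039]
wrist_force: [-0.0, 14.7, 0.1]
finger_gap: 44.3
finger_force: 34.3
```

Request:
jog_arm(
  series=[
    [0, 0, 0, 0, 0, 0, 1],
    [0, 0, 0, 0, 0, 0, 0],
    [0, 0, 0, 0, 0, 0, 0],
    [0, 0, 0, 0, 0, 0, 0],
    [0, 0, 0, 0, 0, 0, 0],
    [0, 0, 0, 0, 0, 0, 0],
    [0, 0, 0, 0, 0, 0, 0],
    [0, 0, 0, 0, 0, 0, 0],
  ],
)

```text
clock: 12.53
eef_pos: [591.3, -96.4, 64.9]
eef_rot: [-3.137, -0.869, -0.043]
wrist_force: [-0.2, -0.2, -0.0]
finger_gap: 87.6
finger_force: 0.0
```

Request:
jog_arm(
  series=[
    [0, 0, 0, 0, 0, 0, 0],
    [0, 0, 0, 0, 0, 0, 1],
    [0, 0, 0, 0, 0, 0, 1],
    [0, 0, 0, 0, 0, 0, 1],
    [0, 0, 0, 0, 0, 0, 1],
    [0, 0, 0, 0, 0, 0, 1],
    [0, 0, 0, 0, 0, 0, 1],
    [0, 0, 0, 0, 0, 0, 1],
  ],
)

```text
clock: 13.2
eef_pos: [591.1, -94.8, 64.4]
eef_rot: [-3.136, -0.869, -0.04]
wrist_force: [0.7, 13.3, -0.8]
finger_gap: 50.9
finger_force: 6.4
```

Request:
jog_arm(
  series=[
    [0, 0, 0, 0, 0, 0, 1],
    [0, 0, 0, 0, 0, 0, 1],
  ],
)

```text
clock: 13.37
eef_pos: [591.2, -94.4, 64.5]
eef_rot: [-3.137, -0.869, -0.039]
wrist_force: [1.1, 15.1, -0.5]
finger_gap: 44.0
finger_force: 34.4
```

Request:
jog_arm(
  series=[
    [0, 0, 0, 0, 0, 0, 0],
    [0, 0, 0, 0, 0, 0, 0],
    [0, 0, 0, 0, 0, 0, 0],
    [0, 0, 0, 0, 0, 0, 0],
    [0, 0, 0, 0, 0, 0, 0],
    [0, 0, 0, 0, 0, 0, 0],
    [0, 0, 0, 0, 0, 0, 0],
    [0, 0, 0, 0, 0, 0, 0],
  ],
)

```text
clock: 14.03
eef_pos: [591.3, -96.4, 64.8]
eef_rot: [-3.137, -0.869, -0.043]
wrist_force: [-0.2, -0.3, 0.2]
finger_gap: 92.7
finger_force: 0.0
```

```bash
cat >> h.py <<'E'
def shift(f,x0,y0,x1,y1,m=16):
    a=cv2.imread('pics/top0.png');b=cv2.imread(f);t=a[y0:y1,x0:x1]
    k=6;t=cv2.resize(t,None,fx=k,fy=k,interpolation=3);B=cv2.resize(b[y0-3:y1+3,x0-m:x1+m],None,fx=k,fy=k,interpolation=3)
    r=cv2.matchTemplate(B,t,cv2.TM_CCOEFF_NORMED);_,v,_,p=cv2.minMaxLoc(r); return p[0]/k-m,p[1]/k-3,round(v,2)
def rep(f):
    snap('top',f)
    for n,r in dict(jaw=(240,173,252,189),bar_end=(336,180,346,195),woodback=(252,163,269,180),woodfront=(252,185,269,200),corkback=(270,163,280,180),corkfront=(270,185,280,198)).items(): print(n,shift(f,*r))
E
python3 -c "
from h import *
rep('pics/top2.png')"
```

```text
jaw (4.0, 0.0, 0.96)
bar_end (4.0, 0.0, 0.98)
woodback (4.0, 0.0, 0.86)
woodfront (4.0, 0.0, 0.84)
corkback (1.0, 3.0, 0.64)
corkfront (-8.0, 3.0, 0.92)
```

Request:
jog_arm(
  series=[
    [0, 0, 0, 0, 0, 0, 1],
    [0, 0, 0, 0, 0, 0, 1],
    [0, 0, 0, 0, 0, 0, 1],
    [0, 0, 0, 0, 0, 0, 1],
    [0, 0, 0, 0, 0, 0, 1],
    [0, 0, 0, 0, 0, 0, 1],
    [0, 0, 0, 0, 0, 0, 1],
    [0, 0, 0, 0, 0, 0, 1],
  ],
  grip_force=40,
)

```text
clock: 14.75
eef_pos: [591.2, -94.3, 64.5]
eef_rot: [-3.136, -0.869, -0.039]
wrist_force: [0.9, 12.4, 0.5]
finger_gap: 44.1
finger_force: 37.6
```

Request:
jog_arm(
  series=[
    [0, 0, 0, 0, 0, 0, 1],
    [0, 0, 0, 0, 0, 0, 1],
  ],
)

```text
clock: 14.92
eef_pos: [591.2, -94.5, 64.5]
eef_rot: [-3.137, -0.869, -0.039]
wrist_force: [0.4, 14.4, -1.9]
finger_gap: 43.9
finger_force: 39.3
```

```bash
python3 -c "
from h import *
rep('pics/top3.png'); print('first'); print(shift('pics/top1.png',336,180,346,195),shift('pics/top1.png',240,173,252,189))"
```

```text
jaw (5.0, 0.0, 0.94)
bar_end (5.0, 0.0, 0.96)
woodback (4.0, 0.0, 0.84)
woodfront (4.0, 1.0, 0.78)
corkback (1.0, 3.0, 0.64)
corkfront (-8.0, 3.0, 0.92)
first
(1.0, 0.0, 0.98) (2.0, 0.0, 0.98)
```

Request:
jog_arm(
  series=[
    [0, 0, 0, 0, 0, 0, 0],
    [0, 0, 0, 0, 0, 0, 0],
    [0, 0, 0, 0, 0, 0, 0],
    [0, 0, 0, 0, 0, 0, 0],
    [0, 0, 0, 0, 0, 0, 0],
    [0, 0, 0, 0, 0, 0, 0],
    [0, 0, 0, 0, 0, 0, 0],
    [0, 0, 0, 0, 0, 0, 0],
  ],
)

```text
clock: 15.63
eef_pos: [591.3, -96.4, 64.8]
eef_rot: [-3.137, -0.869, -0.043]
wrist_force: [0.4, 0.4, -0.2]
finger_gap: 92.8
finger_force: 0.0
```

```bash
python3 -c "
from h import *
rep('pics/top4.png')"
```

```text
jaw (5.0, 0.0, 0.94)
bar_end (5.0, 0.0, 0.96)
woodback (4.0, 0.0, 0.84)
woodfront (4.0, 1.0, 0.78)
corkback (1.0, 3.0, 0.63)
corkfront (-8.0, 3.0, 0.92)
```

```bash
sed -i 's/interpolation=3/interpolation=2/g' h.py; python3 -c "
from h import *
for i in (1,2,3,4):
  f=f'pics/top{i}.png'; print(i,[np.round(shift(f,*r),2) for r in ((240,173,252,189),(336,180,346,195),(252,163,269,180),(270,163,280,175))])
for x in (-14,0): print(x)
print(proj(T0,np.array([584,0,232]))-proj(T0,np.array([584,-40,232])),proj(T0,np.array([584,-240,190]))-proj(T0,np.array([584,-280,190])))"
```

```text
1 [array([1.67, 0.17, 0.98]), array([1.33, 0.  , 0.99]), array([1.83, 0.17, 0.95]), array([1.17, 0.17, 0.88])]
2 [array([4.17, 0.33, 0.97]), array([4.  , 0.17, 0.99]), array([3.67, 0.5 , 0.89]), array([10.67, -1.17,  0.66])]
3 [array([5.33, 0.33, 0.97]), array([5.5 , 0.17, 0.98]), array([4.17, 0.17, 0.85]), array([10.67, -1.17,  0.65])]
4 [array([5.33, 0.33, 0.97]), array([5.5 , 0.17, 0.98]), array([4.17, 0.17, 0.85]), array([10.67, -1.17,  0.65])]
-14
0
[-12.05857011   0.01649873] [-11.7760499    0.01417028]
```

The bar advances about 4.5 mm per squeeze, while the arm yields about 2 mm toward +y. I'll shift the centre by -2.4 mm to get the full stroke and carry on.

Request:
jog_arm(
  series=[
    [0, -0.02, 0, 0, 0, 0, 1],
    [0, -0.02, 0, 0, 0, 0, 1],
    [0, -0.02, 0, 0, 0, 0, 1],
    [0, -0.02, 0, 0, 0, 0, 1],
    [0, -0.02, 0, 0, 0, 0, 1],
    [0, -0.02, 0, 0, 0, 0, 1],
    [0, -0.02, 0, 0, 0, 0, 1],
    [0, -0.02, 0, 0, 0, 0, 1],
  ],
  grip_force=40,
)

```text
clock: 16.35
eef_pos: [591.4, -94.5, 64.6]
eef_rot: [-3.135, -0.871, -0.035]
wrist_force: [3.2, 49.7, 0.9]
finger_gap: 44.0
finger_force: 27.5
```

Request:
jog_arm(
  series=[
    [0, 0, 0, 0, 0, 0, 1],
    [0, 0, 0, 0, 0, 0, 1],
    [0, 0, 0, 0, 0, 0, 1],
  ],
)

```text
clock: 16.6
eef_pos: [591.4, -94.5, 64.6]
eef_rot: [-3.136, -0.87, -0.035]
wrist_force: [2.9, 33.1, 1.1]
finger_gap: 44.1
finger_force: 39.1
```

Request:
jog_arm(
  series=[
    [0, 0, 0, 0, 0, 0, 0],
    [0, 0, 0, 0, 0, 0, 0],
    [0, 0, 0, 0, 0, 0, 0],
    [0, 0, 0, 0, 0, 0, 0],
    [0, 0, 0, 0, 0, 0, 0],
    [0, 0, 0, 0, 0, 0, 0],
    [0, 0, 0, 0, 0, 0, 0],
    [0, 0, 0, 0, 0, 0, 0],
  ],
)

```text
clock: 17.27
eef_pos: [591.2, -98.8, 64.7]
eef_rot: [-3.137, -0.869, -0.043]
wrist_force: [0.1, 0.3, 0.4]
finger_gap: 92.7
finger_force: 0.0
```

```bash
python3 -c "
from h import *
rep('pics/top5.png')"
```

```text
jaw (5.5, 0.3333333333333335, 0.97)
bar_end (5.5, 0.16666666666666652, 0.98)
woodback (4.166666666666668, 0.16666666666666652, 0.84)
woodfront (3.833333333333332, 0.5, 0.8)
corkback (1.1666666666666679, 3.0, 0.63)
corkfront (-8.333333333333332, 2.833333333333333, 0.93)
```

```bash
python3 -c "
from h import *
for f in ('top0','top5'):
  a=cv2.imread(f'pics/{f}.png').astype(int)
  for r in ((166,171),(175,179),(189,193)):
    print(f,r,' '.join(f'{x}:'+'/'.join(str(int(v)) for v in a[r[0]:r[1],x].mean(0)[::-2]) for x in range(244,290)))
"
```

```text
top0 (166, 171) 244:198/122 245:200/124 246:201/124 247:201/124 248:202/125 249:200/124 250:201/125 251:201/124 252:202/125 253:201/125 254:199/127 255:206/138 256:205/134 257:213/139 258:218/146 259:218/146 260:215/141 261:214/140 262:216/143 263:214/140 264:213/137 265:213/139 266:206/132 267:192/120 268:171/110 269:155/100 270:136/86 271:169/104 272:183/112 273:184/112 274:184/112 275:184/112 276:184/112 277:187/115 278:179/110 279:156/95 280:185/113 281:199/123 282:199/123 283:197/121 284:195/121 285:193/119 286:194/120 287:195/121 288:197/121 289:198/122
top0 (175, 179) 244:146/119 245:136/125 246:142/138 247:146/141 248:131/127 249:84/81 250:44/41 251:53/39 252:118/78 253:176/116 254:180/119 255:193/123 256:203/130 257:212/139 258:216/144 259:215/143 260:215/141 261:217/144 262:214/141 263:208/134 264:212/138 265:213/138 266:206/131 267:188/118 268:154/93 269:170/101 270:150/90 271:171/105 272:183/113 273:185/114 274:185/113 275:184/113 276:182/110 277:184/111 278:178/108 279:143/86 280:107/66 281:64/43 282:52/41 283:95/79 284:135/119 285:152/133 286:151/132 287:146/120 288:165
[... 1519 characters left out ...]
6:190/117 277:189/115 278:188/115 279:179/109 280:133/81 281:71/46 282:54/43 283:98/82 284:139/122 285:157/137 286:155/136 287:152/125 288:171/119 289:193/128
top5 (189, 193) 244:190/109 245:177/103 246:163/96 247:152/91 248:144/86 249:126/77 250:117/72 251:115/70 252:115/71 253:105/66 254:112/68 255:140/81 256:157/93 257:185/116 258:205/130 259:215/140 260:219/145 261:218/143 262:215/140 263:218/144 264:220/146 265:218/142 266:218/142 267:221/149 268:216/142 269:205/131 270:201/133 271:181/116 272:186/114 273:192/117 274:190/115 275:187/114 276:186/114 277:186/113 278:188/115 279:177/109 280:120/73 281:81/53 282:62/53 283:65/63 284:65/64 285:63/62 286:78/75 287:98/95 288:103/100 289:104/101
```

Profiles show pad, wood, cork and pad touching with no gaps; the jaws started about 20 mm short of widest. One more centred squeeze to confirm it's firm.

Request:
jog_arm(
  series=[
    [0, 0.03, 0, 0, 0, 0, 0],
    [0, 0.03, 0, 0, 0, 0, 0.45],
    [0, 0.03, 0, 0, 0, 0, 0.45],
    [0, 0.03, 0, 0, 0, 0, 0.45],
    [0, 0.03, 0, 0, 0, 0, 0.45],
    [0, 0.03, 0, 0, 0, 0, 0.45],
    [0, 0.03, 0, 0, 0, 0, 0.45],
    [0, 0.03, 0, 0, 0, 0, 0.45],
  ],
  grip_force=40,
)

```text
clock: 17.98
eef_pos: [591.3, -91.7, 64.4]
eef_rot: [-3.136, -0.87, -0.036]
wrist_force: [5.1, 31.3, -2.0]
finger_gap: 53.0
finger_force: 15.1
```

Request:
jog_arm(
  series=[
    [0, 0, 0, 0, 0, 0, 0.5],
    [0, 0, 0, 0, 0, 0, 0.5],
  ],
)

```text
clock: 18.15
eef_pos: [591.3, -92.5, 64.3]
eef_rot: [-3.137, -0.869, -0.038]
wrist_force: [5.4, 17.6, -4.5]
finger_gap: 48.2
finger_force: 38.0
```

Request:
jog_arm(
  series=[
    [0, 0, 0, 0, 0, 0, 1],
    [0, 0, 0, 0, 0, 0, 1],
    [0, 0, 0, 0, 0, 0, 1],
  ],
)

```text
clock: 18.4
eef_pos: [591.3, -93.1, 64.3]
eef_rot: [-3.137, -0.869, -0.038]
wrist_force: [6.0, 14.5, -5.6]
finger_gap: 46.9
finger_force: 39.7
```

Request:
jog_arm(
  series=[
    [0, 0, 0, 0, 0, 0, 0],
    [0, 0, 0, 0, 0, 0, 0],
    [0, 0, 0, 0, 0, 0, 0],
    [0, 0, 0, 0, 0, 0, 0],
    [0, 0, 0, 0, 0, 0, 0],
    [0, 0, 0, 0, 0, 0, 0],
    [0, 0, 0, 0, 0, 0, 0],
    [0, 0, 0, 0, 0, 0, 0],
  ],
)

```text
clock: 19.07
eef_pos: [591.2, -95.1, 64.7]
eef_rot: [-3.137, -0.869, -0.043]
wrist_force: [-0.4, -0.3, -0.6]
finger_gap: 93.3
finger_force: 0.0
```

```bash
python3 -c "
from h import *
rep('pics/top6.png')
w='pics/w6.png'; wsnap(w); a=cv2.imread('pics/w5.png').astype(int);b=cv2.imread(w).astype(int)
for y in (225,260):
  print(y,a[y,140:225:4].mean(1).round(),b[y,140:225:4].mean(1).round())"
```

```text
jaw (5.5, 0.3333333333333335, 0.97)
bar_end (5.5, 0.16666666666666652, 0.98)
woodback (4.166666666666668, 0.16666666666666652, 0.84)
woodfront (3.833333333333332, 0.5, 0.8)
corkback (1.1666666666666679, 3.0, 0.62)
corkfront (-8.333333333333332, 2.833333333333333, 0.93)
225 [104. 106. 109. 110. 106. 113.  86.  76.  78.  80.  82.  77.  75.  75.
  73.  96. 104. 100. 101. 104. 103. 101.] [109. 107. 106. 105. 106. 113. 124.  87.  75.  78.  80.  78.  77.  77.
  74.  75.  99. 100. 101.  98. 104. 103.]
260 [124. 127.  80.  39.  38.  40.  40.  40.  68. 125.  99.  77.  79.  80.
  78.  78.  75. 163. 216. 216. 219. 218.] [124. 125.  87.  36.  42.  34.  40.  37.  50. 125. 125.  89.  77.  76.
  80.  81.  77.  75. 221. 217. 219. 219.]
```

The last squeeze stalled at a gap of 46.9 with 40 N, with no bar motion, so the clamp is firm. Retreating along the approach line.

Request:
jog_arm(
  series=[
    [0, 0.05, 0, 0, 0, 0, 0],
    [0, 0.05, 0, 0, 0, 0, 0],
    [-0.15, 0.05, 0.12, 0, 0, 0, 0],
    [-0.35, 0.05, 0.28, 0, 0, 0, 0],
    [-0.55, 0.05, 0.44, 0, 0, 0, 0],
    [-0.75, 0.06, 0.6, 0, 0, 0, 0],
    [-0.9, 0.06, 0.72, 0, 0, 0, 0],
    [-0.9, 0.06, 0.72, 0, 0, 0, 0],
  ],
)

```text
clock: 19.83
eef_pos: [481.8, -87.9, 152.6]
eef_rot: [-3.139, -0.87, -0.041]
wrist_force: [0.4, 0.2, -0.1]
finger_gap: 93.9
finger_force: 0.0
```

Request:
jog_arm(
  series=[
    [-0.3, 0, 0.3, 0, 0, 0, 0],
    [-0.3, 0, 0.3, 0, 0, 0, 0],
    [-0.3, 0, 0.3, 0, 0, 0, 0],
    [-0.3, 0, 0.3, 0, 0, 0, 0],
    [-0.3, 0, 0.3, 0, 0, 0, 0],
    [-0.3, 0, 0.3, 0, 0, 0, 0],
  ],
)

```text
clock: 20.33
eef_pos: [447.4, -87.7, 186.7]
eef_rot: [-3.136, -0.868, -0.043]
wrist_force: [0.3, 0.0, 0.5]
finger_gap: 93.9
finger_force: 0.0
```

```bash
python3 -c "
from h import *
w='pics/w7.png'; wsnap(w); s=manip.read_state(); print(s['eef_pos'],s['wrist_force'])
b=cv2.imread(w).astype(int)
c,q=np.cos(-.043),np.sin(-.043)
for p in[(-11,6,72),(-11,16,72),(-14,-13,72),(-14,-43,72)]:
  print(p,proj(w,np.array([584+c*p[0]-q*p[1],-73.7+q*p[0]+c*p[1],p[2]])).round(1))
y=int(proj(w,np.array([573,-60,72]))[1]); print(y,[(x,int(b[y,x].mean())) for x in range(205,310,2)])
rep('pics/top7.png')"
```

```text
[447.36603347 -87.56857094 186.4369972 ] [ 0.4227848  -0.40312981 -0.05699549]
(-11, 6, 72) [234.3 185.6]
(-11, 16, 72) [224.9 185.6]
(-14, -13, 72) [252.3 188. ]
(-14, -43, 72) [280.8 188. ]
186 [(205, 110), (207, 113), (209, 109), (211, 110), (213, 112), (215, 112), (217, 111), (219, 113), (221, 113), (223, 112), (225, 98), (227, 68), (229, 71), (231, 73), (233, 72), (235, 82), (237, 205), (239, 200), (241, 201), (243, 200), (245, 199), (247, 199), (249, 202), (251, 140), (253, 39), (255, 38), (257, 39), (259, 39), (261, 38), (263, 41), (265, 35), (267, 42), (269, 39), (271, 40), (273, 43), (275, 42), (277, 40), (279, 36), (281, 193), (283, 200), (285, 201), (287, 201), (289, 200), (291, 201), (293, 200), (295, 199), (297, 200), (299, 200), (301, 200), (303, 199), (305, 200), (307, 200), (309, 202)]
jaw (5.5, 0.3333333333333335, 0.97)
bar_end (5.5, 0.16666666666666652, 0.98)
woodback (4.166666666666668, 0.16666666666666652, 0.85)
woodfront (3.833333333333332, 0.5, 0.8)
corkback (1.1666666666666679, 3.0, 0.62)
corkfront (-8.5, 2.666666666666667, 0.93)
```

The trigger is fully released (its face is at the predicted pixels), nothing moved during the retreat, and the robot is clear. Handing in.

```bash
python3 -c "
from cell import manip
print(manip.sign_off())"
```

```text
the job is handed in; nothing more can be done
None
```

I stood the glue bottle upright about 35 cm from the grip, then squeezed the trigger six times until it stalled with cork and wood tight in the jaws. The trigger sprang right back, the arm was clear of everything, and I handed the job in at about 20 s; hand-in returned no verdict.

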